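# Mesh-check and sort the turntable gears

## Robot

A 7-joint arm with a two-finger parallel gripper is mounted at the origin on the work surface. World frame = base frame: x ahead of the robot, y to its left, z up, the work surface at z = 0. Lengths are in m, angles in rad, forces in N, time in s.
With the tool pointing down it reaches from about 0.4 to 0.75 m from the base axis. Payload 19.5 kg.
Tool frame: the origin (TCP) lies between the finger pads; the fingertips stand 17 mm ahead of it and the grasp point (between the pads) lies 2 mm behind it (manip.tip_reach is the distance from the TCP to the fingertips, in m); z points along the fingers, y is the line along which they close (so a half turn about z gives the same grasp; the last joint's range is limited). The gripper opens to 85 mm and grips with 20 to 120 N. Pads are 22 mm wide; open, the fingers measure 114 mm over their backs; the gripper's body (76 mm by 85 mm) begins 54 mm behind the grasp point. The pads swing forward as they close: fully open they stand 13 mm farther back than shut.
Start: joints at [-1.145, 0.707, -0.028, 1.485, 0.022, 0.951, -0.075], TCP at [0.259, 0.513, 0.209] pointing down, gripper open.
Joint ranges: [-2.71, 2.71], [-0.32, 2.16], [-1.57, 1.52], [0, 2.45], [-1.46, 4.6], [0, 2.02], [-2.83, 2.83]. Speed limits (rad/s): [1.89, 1.89, 2.57, 2.57, 3.01, 3.01, 3.01].

## Interface

Orientations are given as a unit quaternion [x, y, z, w].
In Python, from bench import telemetry, vision, ticket, manip gives the robot as it stands. The module is installed in compiled form; this text tells all that it offers.
- The arm moves only by the shell command python3 -m handwheel 'ROWS' [FORCE]. ROWS is JSON, a list of rows, each a list of 3 entries, a list of its own where there are three numbers: the finger opening in m, from 0 to 0.0854, then the shift along the tool's x, y, z in m, then the turn about the tool's z in rad. A call has 1 to 5 rows; each row is the pose to reach, as a shift and turn from the pose commanded when the call began, along the tool's axes at that moment; what a row does not reach only later rows make up. A row lasts 1/8 s, in which the tool goes at most 62.5 mm and 10.7 degrees, less where a joint would pass 70% of its speed; a pose out of reach is approached as far as the arm can. A call with a gripper value outside its range is refused whole. The fingers move at their own pace and stop on an object; FORCE is the grip in N (left out, the last holds). Time passes only in rows, so rows that repeat a pose let the fingers close. It gives the time, the measured TCP pose, the force, the opening and the grip force at its end, in the units of the state.
- telemetry.observe(): the state, without advancing time (a new reading comes with each control period).
- vision.read_camera(name): name is "side" or "top"; returns a dict with "color" (400x640x3 uint8, red, green, blue), "depth" (400x640 float32, m along the optical axis (not along the pixel's ray), 0 where there is no reading), "fx", "fy", "cx", "cy" (pixels), "xyz" and "rotation" of the camera in the world. Camera axes: x right, y down, z forward; pixel columns grow to the right and rows downward; lengths in m; the calibration is good to about 2 mm. A picture is of the moment at which its call begins.
- ticket.finish_job(): hands the job in; it is judged then, once.
The state is a dict: "time_s": time; "joint_positions": joint angles; "joint_vel": joint speeds; "joint_efforts": joint torques, N m; "tcp_pos": TCP position; "ee_rot": TCP orientation; "contact_force": force on the tool from outside, world axes, zero at the start; "ft_torque": the same for the moment, N m; "finger_gap": finger opening in m; "gripper_force": force on a finger pad.
Only numpy, scipy, OpenCV 4.12 (cv2) and the standard library are available. Lean on these libraries where they do the work, as an engineer would, in place of code of your own. Each camera call takes 0.05 s, during which the arm holds its last target. There are 200 camera calls.

## Task

Two loose black gears for the model turntables lie on the bench, one with 12 teeth and one with 15. Bring the 12-tooth gear sideways and gently into mesh with the steel master gear on the test stand, feeling the teeth in rather than forcing them, and with it roll the master at least a sixth of a turn either way from where it stood. Then leave the 12-tooth gear in the square tray and the 15-tooth gear in the round dish, both flat on the floor with the boss up; let nothing but the 12-tooth gear touch the master or its spindle, and leave the painted models, the red dish and the brush where they are.

Things in the scene. Friction and masses are not known exactly. Their poses are not given: they have to be found in the camera images.
- gear12: Loose black gear, 12 coarse teeth, about 80 g, boss up. Toothed disc 12 mm thick, 64 mm over the tips, 48 mm at the roots; on it a plain round boss, 26 mm diameter, 32 mm tall (44 mm in all), to grip. Teeth taper from 8 mm to 5.4 mm at the flat tip. Origin: centre of the underside; z up the boss; a tooth is centred on +x, then every 30 degrees. Any yaw.
- gear15: Black plastic spur gear of the same outside size and boss as gear12, but with 15 finer teeth (every 24 degrees); it does not run with the master. Origin: centre of the underside, z up the boss. The two gears swap places at random.
- master_centre (a point): Fixed point on the master gear's axis at its underside, 50 mm above the bench, z up; it does not turn. The steel master is as gear12 without boss (12 teeth, 64 mm over tips, 12 mm thick: 50 to 62 mm up), clamped on its spindle at an unknown tooth phase. Axes 64 mm apart: tip on tip; in mesh from 60.5 mm inwards, runs freely at 58 to 59.5 mm, bottoms at 56 mm; about 3 mm play at the teeth.
- stand: The fixed test stand under the master: base disc 90 mm diameter, 15 mm high with its screws, post 28 mm diameter; origin under its centre. Above the master only a nut (18 mm diameter) and a white pointer (17 mm from the axis) rise, to 71 mm above the bench. All sides are free. If tooth meets tooth, turning gear12 by part of a tooth spacing lets it in; over 15 N on the teeth counts as forcing.
- spindle (a joint): Turn of the upright spindle that carries the master gear, rad, anticlockwise from above positive, stops at -3 and +3; it starts within 0.02 of 0. A light drag of 0.03 N m (about 1 N at the teeth) holds it where it is left. A sixth of a turn is 1.05.
- square_tray: Fixed white square tray, 124 mm outside, walls 5 mm thick and 14 mm high, floor 5 mm thick (114 mm square inside). Origin: centre of the underside. It and the round dish may stand on either side.
- round_dish: Fixed white round dish, 130 mm across the rim, wall 4 mm thick and 14 mm high, floor 5 mm thick (about 120 mm across inside). Origin: centre of the underside.
- model_a: Bystander: clear yellowish resin organ model with red painted vessels, about 95 x 75 mm, 42 mm high; origin under its main dome. Leave alone.
- model_b: Bystander: the same in a slightly smaller size, 38 mm high. Leave alone.
- paint_dish: Bystander: small empty red dish, 72 mm across, 16 mm high; origin under its centre. Leave alone.
- brush: Bystander: brush with a wooden handle, 160 mm long, lying on the bench along its own x. Leave alone.
Things that resemble listed ones, but are neither listed nor needed, are in the scene too. Leave any pink look-alike of the gear12 alone. What is shaped like the round_dish but green is not meant.

How it is judged:
By the outcome, as a careful person would: the job done as asked, in the order asked, and still so for the second after the job is handed in, with the robot touching nothing.
It also fails if it takes over 58 s, if anything falls off the work surface, if the arm or the gripper's body presses on something with over 40 N, if the wrist force passes 120 N, or if a joint passes its speed limit or range.

## Working session

There is one attempt and no reset: what is moved stays moved. The work goes in short steps, Python scripts to look and compute and a shell command to move; the robot and the scene stay as the last step left them, time stands still between calls to the robot, and variables do not carry over. Pictures are saved under pics/ and viewed, at most 11 in all, crops included, and the job is handed in when it is done.

```bash
mkdir -p pics; python3 - <<'E'
from bench import telemetry, vision, manip
import cv2, numpy as np
print(telemetry.observe()); print(manip.tip_reach)
for n in("top","side"):
    c=vision.read_camera(n); cv2.imwrite(f"pics/{n}0.png",c["color"][:,:,::-1]); np.savez(f"{n}0.npz",**c)
    print(n,c["fx"],c["fy"],c["cx"],c["cy"],c["xyz"],c["rotation"])
E
```

```text
{'time_s': 0.0, 'joint_positions': array([-1.14468743,  0.70706895, -0.02762405,  1.48503999,  0.02200402,
        0.95089301, -0.0754948 ]), 'joint_vel': array([ 2.79363019e-04,  6.98933151e-05,  7.33536574e-04,  2.95413085e-04,
       -1.88169249e-04,  1.18732938e-03, -8.25502160e-04]), 'joint_efforts': array([-5.30508305e-05, -8.83238196e+01,  1.23457164e+00, -2.36171204e+01,
        1.68600900e-02,  6.67350061e-03, -9.21040311e-06]), 'tcp_pos': array([0.25914838, 0.5129486 , 0.20863731]), 'ee_rot': array([ 2.31770683e-01,  9.72770294e-01, -5.42096579e-04, -1.11046678e-04]), 'contact_force': array([-0.21262208,  0.00427101,  0.18364293]), 'ft_torque': array([-0.00515654,  0.01780508,  0.04779422]), 'gripper_force': 0.0, 'finger_gap': 0.08525150008681814}
0.017
top 446.1009138180834 446.1009138180834 325.253852469159 204.55196840499954 [3.51241517e-01 3.47745430e-05 1.25277448e+00] [ 0.71291862 -0.69817623  0.04849542 -0.04410416]
side 437.0103551099891 437.0103551099891 319.68915767151066 202.62839883443888 [ 0.01440516 -0.65596462  0.81519195] [ 0.86715477 -0.28960072  0.13374903 -0.38247253]
```

View pics/top0.png

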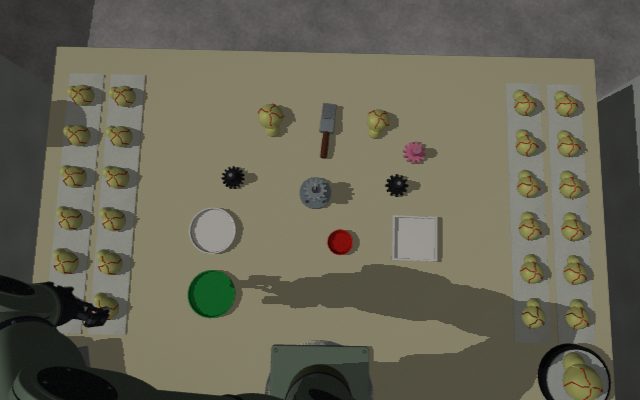

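View pics/side0.png

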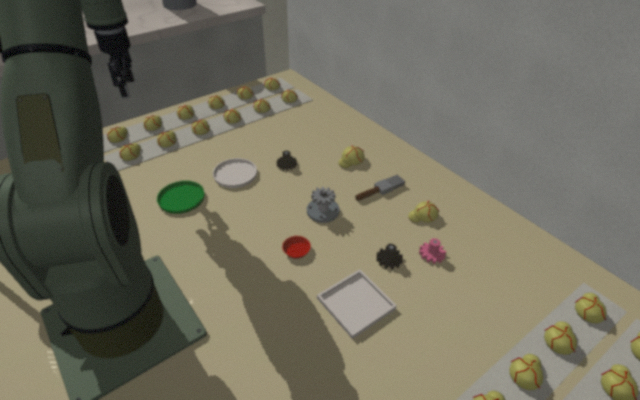

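The top view shows black gears at (233,177) and (397,185), the master at (315,192), the white dish at (214,230), the tray at (416,238), and the pink decoy at (414,152). The side view agrees with this.

```bash
cat > h.py <<'E'
import numpy as np, cv2
from scipy.spatial.transform import Rotation as R
def cam(c,uv,z):
    uv=np.atleast_2d(uv).astype(float)
    d=np.c_[(uv[:,0]-c["cx"])/c["fx"],(uv[:,1]-c["cy"])/c["fy"],np.ones(len(uv))]@R.from_quat(c["rotation"]).as_matrix().T
    return (c["xyz"]+d*((z-c["xyz"][2])/d[:,2])[:,None])[:,:2]
def proj(c,p):
    q=R.from_quat(c["rotation"]).inv().apply(np.atleast_2d(p)-c["xyz"])
    return np.c_[c["fx"]*q[:,0]/q[:,2]+c["cx"],c["fy"]*q[:,1]/q[:,2]+c["cy"]]
E
python3 - <<'E'
from h import *
c=dict(np.load("top0.npz")); im=c["color"].astype(float); g=im.mean(2).astype(np.float32)
hsv=cv2.cvtColor(c["color"],cv2.COLOR_RGB2HSV)
def blob(m,u,v,r):
    k=np.zeros_like(m); k[v-r:v+r,u-r:u+r]=m[v-r:v+r,u-r:u+r]
    n,l,s,ce=cv2.connectedComponentsWithStats(k); i=1+np.argmax(s[1:,4]); return ce[i],s[i],l==i
dark=(g<60).astype(np.uint8)
for u,v in((233,177),(397,185)):
    ce,s,m=blob(dark,u,v,20)
    # threshold circle via tooth-tip hull
    pts=cv2.findContours(m.astype(np.uint8),0,1)[0][0][:,0]
    (cu,cv_),rad=cv2.minEnclosingCircle(cam(c,pts,.012).astype(np.float32))
    p=cam(c,ce,.012)[0]
    print("gear",ce,s,p,"enc",cu,cv_,rad)
    th=np.arange(0,2*np.pi,np.pi/180)
    for ctr in(p,):
      for r in(.026,.028,.030):
        w=np.c_[ctr[0]+r*np.cos(th),ctr[1]+r*np.sin(th),np.full(len(th),.012)]
        q=proj(c,w).astype(np.float32)
        prof=cv2.remap(g,q[None,:,0],q[None,:,1],cv2.INTER_CUBIC)[0]
        f=np.fft.rfft(prof-prof.mean()); print(r,{k:int(abs(f[k])) for k in range(9,18)},"phase12 dark deg",np.degrees((np.pi-np.angle(f[12]))/12)*-1%30)
white=((hsv[...,1]<40)&(g>120)).astype(np.uint8)
for n,u,v in(("dish",214,230),("tray",416,238)):
    ce,s,m=blob(white,u,v,34)
    pts=cv2.findContours(m.astype(np.uint8),0,1)[0][0][:,0]
    P=cam(c,pts,.014).astype(np.float32)
    print(n,s,"c",cam(c,ce,.01),"enc",cv2.minEnclosingCircle(P),"rect",cv2.minAreaRect(P))
d=c["depth"]; print("depth around master",np.round(d[186:200:3,303:330:3],3))
for n,(a,b) in {"g1":(233,177),"g2":(397,185),"m":(315,192)}.items(): pass
T=np.hstack([cv2.resize(c["color"][b-20:b+20,a-20:a+20],(260,260),interpolation=2) for a,b in((233,177),(397,185),(315,192))])
cv2.imwrite("pics/crop1.png",T[:,:,::-1])
E
```

```text
gear [233.12394366 177.4056338 ] [222 166  23  23 355] [0.58658915 0.25565805] enc 0.5865182876586914 0.25662675499916077 0.03337341174483299
0.026 {9: 418, 10: 239, 11: 127, 12: 369, 13: 629, 14: 979, 15: 3136, 16: 482, 17: 421} phase12 dark deg 6.5264454
0.028 {9: 276, 10: 67, 11: 369, 12: 226, 13: 893, 14: 655, 15: 5479, 16: 1517, 17: 1017} phase12 dark deg 9.093025
0.03 {9: 280, 10: 242, 11: 606, 12: 222, 13: 517, 14: 788, 15: 6711, 16: 2609, 17: 1219} phase12 dark deg 1.2803955
gear [396.61127596 185.29080119] [385 174  24  23 337] [ 0.57404005 -0.20643691] enc 0.5747898817062378 -0.20656339824199677 0.03306369483470917
0.026 {9: 283, 10: 1298, 11: 803, 12: 4653, 13: 1241, 14: 307, 15: 243, 16: 117, 17: 192} phase12 dark deg 29.709602
0.028 {9: 316, 10: 1286, 11: 528, 12: 6812, 13: 2007, 14: 478, 15: 303, 16: 415, 17: 238} phase12 dark deg 29.903433
0.03 {9: 493, 10: 552, 11: 995, 12: 7436, 13: 2779, 14: 491, 15: 177, 16: 301, 17: 120} phase12 dark deg 29.93344
dish [ 189  207   47   47 1452] c [[0.43673083 0.30205016]] enc ((0.43681594729423523, 0.3076319694519043), 0.06480057537555695) rect ((0.4362559914588928, 0.3078426122665405), (0.12690217792987823, 0.12759806215763092), 65.86471557617188)
tray [ 392  215   45   46 1856] c [[ 0.42654892 -0.2591226 ]] enc ((0.4267733693122864, -0.25457412004470825), 0.08572706580162048) rect ((0.4270595908164978, -0.2540152370929718), (0.12313492596149445, 0.12471196055412292), 89.30816650390625)
depth around master [[1.255 1.254 1.209 1.211 1.197 1.209 1.209 1.209 1.263]
 [1.205 1.206 1.207 1.202 1.199 1.201 1.211 1.207 1.256]
 [1.257 1.205 1.205 1.207 1.2   1.206 1.207 1.211 1.255]
 [1.252 1.215 1.2   1.202 1.202 1.203 1.204 1.201 1.25 ]
 [1.253 1.256 1.205 1.217 1.204 1.2   1.257 1.254 1.253]]
```

View pics/crop1.png

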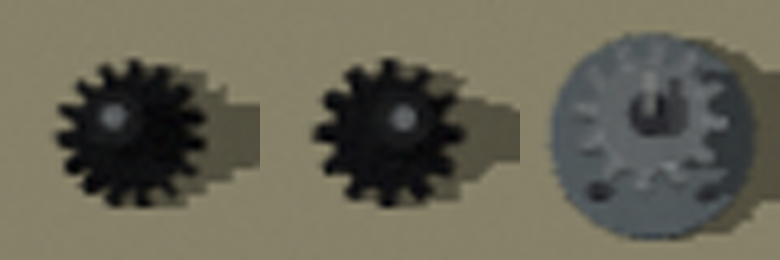

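Tooth counts are clear from the crop and FFT: the right gear (397,185) has 12 teeth with one along +x, and the left (233,177) has 15. Next I measure the master's centre and phase.

```bash
python3 - <<'E'
from h import *
for n,(u,v) in(("top",(315,192)),("side",(322,205))):
    c=dict(np.load(n+"0.npz")); hsv=cv2.cvtColor(c["color"],cv2.COLOR_RGB2HSV); g=c["color"].mean(2).astype(np.float32)
    rgb=c["color"].astype(int); m=((rgb[...,2]-rgb[...,0])>4).astype(np.uint8)
    k=np.zeros_like(m); k[v-24:v+24,u-24:u+24]=m[v-24:v+24,u-24:u+24]
    _,l,s,ce=cv2.connectedComponentsWithStats(k); i=1+np.argmax(s[1:,4]); print(n,s[i],ce[i])
    pts=cv2.findContours((l==i).astype(np.uint8),0,1)[0][0][:,0]
    if n=="top":
        for z in(.0,.012):
            P=cam(c,pts,z).astype(np.float32); print(z,cv2.fitEllipse(P),cv2.minEnclosingCircle(P))
        ctr=np.array(cv2.fitEllipse(cam(c,pts,.010).astype(np.float32))[0])
        print("ctr",ctr,"px",proj(c,[*ctr,.062]))
        th=np.radians(np.arange(360))
        for r in(.026,.028,.030,.031):
            q=proj(c,np.c_[ctr[0]+r*np.cos(th),ctr[1]+r*np.sin(th),np.full(360,.062)]).astype(np.float32)
            p=cv2.remap(g,q[None,:,0],q[None,:,1],cv2.INTER_CUBIC)[0]; f=np.fft.rfft(p-p.mean())
            print(r,{k:int(abs(f[k])) for k in range(8,17)},"tooth deg",-np.degrees(np.angle(f[12]))/12%30)
        for z in(.0,.03,.05,.062): print(z, proj(c,[*ctr,z]))
    else:
        b,w=s[i][:2],s[i][2:4]
        print("expect bottom centre px",proj(c,[*ctr,0]),proj(c,[*ctr,.062]))
    # polar strip of master for viewing
    if n=="top":
        th=np.radians(np.arange(0,360,.5)); rr=np.arange(.018,.040,.0002)
        T,Rr=np.meshgrid(th,rr); q=proj(c,np.c_[(ctr[0]+Rr*np.cos(T)).ravel(),(ctr[1]+Rr*np.sin(T)).ravel(),np.full(T.size,.062)]).astype(np.float32).reshape(*T.shape,2)
        strip=cv2.remap(c["color"],q[...,0],q[...,1],2)
cs=dict(np.load("side0.npz"))
a=cv2.resize(cs["color"][180:230,295:355],(480,400),interpolation=2)
cv2.imwrite("pics/crop2.png",np.vstack([cv2.resize(strip,(720,180)),np.pad(a[:,:],((0,0),(0,240),(0,0)))])[:,:,::-1])
E
```

```text
top [300 178  30  31 667] [314.46176912 192.96251874]
0.0 ((0.5501962304115295, 0.024759700521826744), (0.083824023604393, 0.08660391718149185), 94.63520812988281) ((0.5501548051834106, 0.02443474531173706), 0.04434936121106148)
0.012 ((0.548290491104126, 0.024522867053747177), (0.08302108943462372, 0.08577436953783035), 94.63521575927734) ((0.548249363899231, 0.02420106716454029), 0.0439254529774189)
ctr [0.54860806 0.02456234] px [[314.34364174 189.52422714]]
0.026 {8: 84, 9: 313, 10: 239, 11: 1176, 12: 2508, 13: 507, 14: 592, 15: 106, 16: 175} tooth deg 25.032091
0.028 {8: 47, 9: 193, 10: 96, 11: 1061, 12: 2622, 13: 1018, 14: 918, 15: 284, 16: 94} tooth deg 25.121454
0.03 {8: 266, 9: 372, 10: 209, 11: 664, 12: 1957, 13: 1269, 14: 898, 15: 524, 16: 325} tooth deg 24.795101
0.031 {8: 412, 9: 320, 10: 328, 11: 572, 12: 1425, 13: 1197, 14: 857, 15: 617, 16: 357} tooth deg 24.456537
0.0 [[314.70767209 193.10233521]]
0.03 [[314.53604241 191.4153618 ]]
0.05 [[314.41696642 190.24494633]]
0.062 [[314.34364174 189.52422714]]
side [308 203  13  16  77] [314.19480519 211.16883117]
expect bottom centre px [[321.73161337 211.07130396]] [[322.05227698 193.87614178]]
```

View pics/crop2.png

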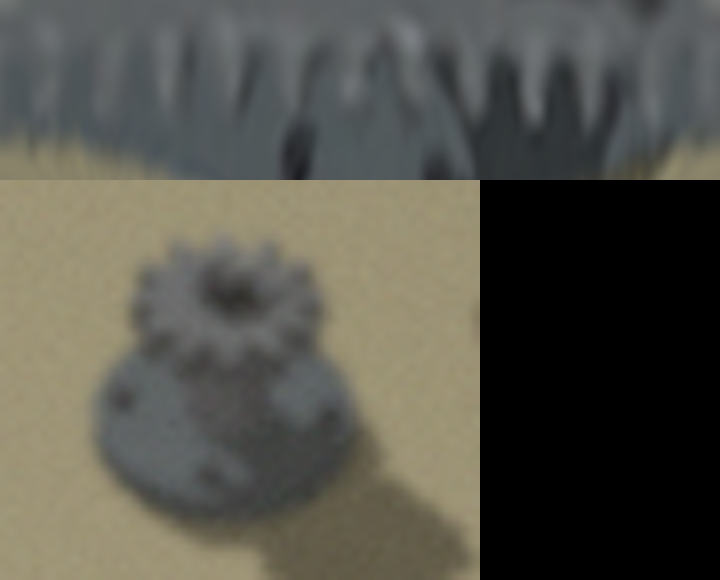

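The strip shows the master's teeth at roughly 26° modulo 30, and the pointer side is at about 205°. The blue mask lost the shadowed part of the base, so I'll refine the centre with a colour ratio in both views, and cross-check the gears there too.

```bash
python3 - <<'E'
from h import *
for n,(u,v) in(("top",(315,192)),("side",(322,205))):
    c=dict(np.load(n+"0.npz")); f=cv2.GaussianBlur(c["color"].astype(np.float32),(3,3),0)
    m=(f[...,0]/(f[...,2]+1)<1.1).astype(np.uint8)
    k=np.zeros_like(m); k[v-26:v+26,u-26:u+26]=m[v-26:v+26,u-26:u+26]
    _,l,s,ce=cv2.connectedComponentsWithStats(k); i=1+np.argmax(s[1:,4]); print(n,s[i],ce[i])
    pts=cv2.findContours((l==i).astype(np.uint8),0,1)[0][0][:,0]
    if n=="top":
        for z in(0,.010): print(cv2.fitEllipse(cam(c,pts,z).astype(np.float32)))
    else:
        low=pts[pts[:,1]>208]; P=cam(c,low,.0)
        A=np.c_[2*P,np.ones(len(P))]; x=np.linalg.lstsq(A,(P**2).sum(1),rcond=None)[0]; print("side circle z0",x[:2],np.sqrt(x[2]+x[0]**2+x[1]**2))
        up=l[:200]==i; rows,cols=np.nonzero(up); print("gear cols",cols.min(),cols.max(),"rows",rows.min(), "col mid bottom",low[:,0].min(),low[:,0].max())
        for p in((.549,.0246,.056),(.549,.0225,.056),(.552,.0225,.056)): print(p,proj(c,p))
    g=c["color"].mean(2)
    for u,v in ({"top":((233,177),(397,185)),"side":((287,160),(390,257))}[n]):
        d=((g<62)&(f[...,0]/(f[...,2]+1)<1.35)).astype(np.uint8); k=np.zeros_like(d); k[v-20:v+20,u-20:u+20]=d[v-20:v+20,u-20:u+20]
        _,l,s,ce=cv2.connectedComponentsWithStats(k); i=1+np.argmax(s[1:,4]); print(n,"gear bbox",s[i],ce[i])
c=dict(np.load("side0.npz"))
for p in((.5866,.2557),(.574,-.2065)):
    th=np.linspace(0,6.28,60); q=np.vstack([proj(c,np.c_[p[0]+r*np.cos(th),p[1]+r*np.sin(th),np.full(60,z)]) for r,z in((.032,0),(.032,.012),(.013,.044))])
    print("pred bbox",q.min(0),q.max(0)-q.min(0)+1)
E
```

```text
top [299 177  32  32 800] [314.7725  192.53125]
((0.5504587888717651, 0.0244094580411911), (0.0881950631737709, 0.08921564370393753), 92.85101318359375)
((0.5488685965538025, 0.024214891716837883), (0.08749106526374817, 0.08850348740816116), 92.85128784179688)
top gear bbox [222 166  23  23 358] [233.17318436 177.39106145]
top gear bbox [385 174  24  23 341] [396.54252199 185.26392962]
side [307 188  32  34 803] [322.65255293 205.82440847]
side circle z0 [0.5520243  0.02543121] 0.04186764398253181
gear cols 312 333 rows 188 col mid bottom 307 338
(0.549, 0.0246, 0.056) [[322.12970095 195.52856637]]
(0.549, 0.0225, 0.056) [[322.61484002 195.95171783]]
(0.552, 0.0225, 0.056) [[323.51845768 195.5041301 ]]
side gear bbox [277 153  20  17 224] [286.41517857 161.87946429]
side gear bbox [377 246  26  23 394] [389.36040609 257.60152284]
pred bbox [275.13498196 150.26668425] [22.12353203 21.68543757]
pred bbox [374.44853918 242.86353395] [28.06866287 27.51594853]
```

```bash
cat >> h.py <<'E'
def to(x,y,z,yaw):
    "shift/turn in tool axes from the measured pose to world x,y,z with tool-y at yaw (deg)"
    from bench import telemetry
    s=telemetry.observe(); r=R.from_quat(s["ee_rot"]).as_matrix(); d=r.T@(np.array([x,y,z])-s["tcp_pos"])
    cur=np.degrees(np.arctan2(r[1,1],r[0,1])); t=np.radians((cur-yaw+180)%360-180)
    print("t %.2f tcp"%s["time_s"],s["tcp_pos"].round(4),"yaw %.1f"%cur,"j7 %.2f"%s["joint_positions"][6],"F",s["contact_force"].round(1),"gap %.4f"%s["finger_gap"],"-> shift",d.round(4),"turn %.3f"%t)
E
python3 -m handwheel '[[0.055,[-0.605,-0.500,0],1.103],[0.055,[-0.605,-0.500,0],1.103],[0.055,[-0.605,-0.500,0],1.103],[0.055,[-0.605,-0.500,0],1.103],[0.055,[-0.605,-0.500,0],1.103]]' 40
python3 -c "from h import *;to(.574,-.2065,.2086,0)"
```

```text
time_s: 0.72
tcp_pos: [0.385, 0.225, 0.2091]
ee_rot: [0.649, 0.761, 0.0, 0.0]
contact_force: [1.2, 0.4, -0.1]
finger_gap: 0.0552
gripper_force: 0.0
t 0.72 tcp [0.385  0.225  0.2091] yaw 9.1 j7 -0.26 F [ 1.2  0.4 -0.1] gap 0.0552 -> shift [-0.4561  0.1181  0.0005] turn 0.160
```

```bash
python3 -m handwheel '[[0.055,[-0.456,0.118,0],0.16],[0.055,[-0.456,0.118,0],0.16],[0.055,[-0.456,0.118,0],0.16],[0.055,[-0.456,0.118,0],0.16],[0.055,[-0.456,0.118,0],0.16]]' | head -1
python3 -c "from h import *;to(.574,-.2065,.10,0)"
```

```text
time_s: 1.35
t 1.35 tcp [ 0.5121 -0.0606  0.209 ] yaw 0.3 j7 0.21 F [1.1 1.2 0.7] gap 0.0550 -> shift [-0.1463  0.0612  0.109 ] turn 0.006
```

```bash
python3 -m handwheel '[[0.055,[-0.146,0.062,0.109],0.006],[0.055,[-0.146,0.062,0.109],0.006],[0.055,[-0.146,0.062,0.109],0.006],[0.055,[-0.146,0.062,0.109],0.006],[0.055,[-0.146,0.062,0.109],0.006]]' | head -1
python3 - <<'E'
from h import *
to(.574,-.2065,.034,0)
from bench import vision
c=vision.read_camera("side"); cv2.imwrite("pics/s3.png",cv2.resize(c["color"][150:300,300:480],(720,600))[:,:,::-1])
E
```

```text
time_s: 1.98
t 1.98 tcp [ 0.5742 -0.2038  0.0999] yaw -0.0 j7 0.42 F [-0.8  0.5  0.3] gap 0.0548 -> shift [-0.0027 -0.0001  0.0659] turn -0.001
```

View pics/s3.png

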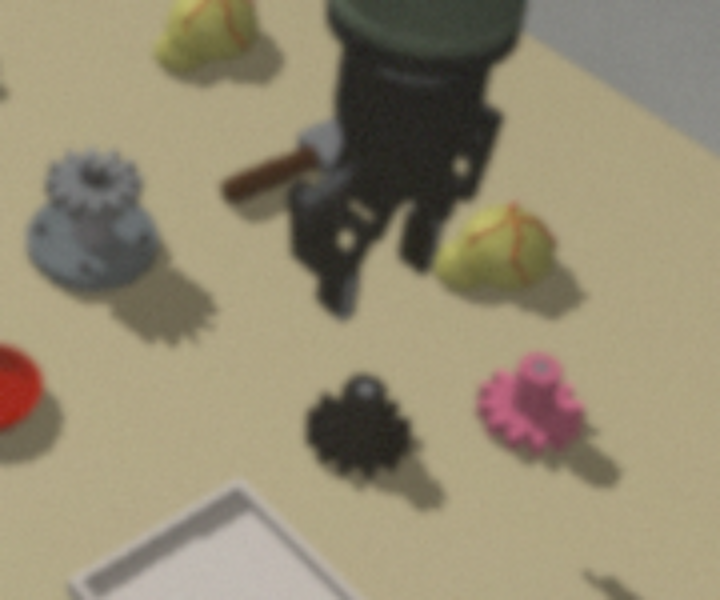

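The open fingers hang above gear12, which is at (360,430) in the crop, well clear of the model and the pink gear. I go down and close on it.

```bash
python3 -m handwheel '[[0.055,[0,0,0.04],0],[0.055,[0,0,0.066],0],[0.055,[0,0,0.066],0],[0.055,[0,0,0.066],0]]' | head -2
python3 -m handwheel '[[0.02,[0,0,0],0],[0.02,[0,0,0],0],[0.02,[0,0,0],0],[0.02,[0,0,0],0]]' 50
python3 -c "from h import *;to(.574,-.2065,.0345,0)"
```

```text
time_s: 2.52
tcp_pos: [0.5751, -0.2039, 0.0358]
time_s: 3.02
tcp_pos: [0.5744, -0.2043, 0.0342]
ee_rot: [0.707, 0.707, -0.0, 0.0]
contact_force: [-0.3, -0.3, -0.5]
finger_gap: 0.0199
gripper_force: 0.0
t 3.02 tcp [ 0.5744 -0.2043  0.0342] yaw -0.0 j7 0.43 F [-0.3 -0.3 -0.5] gap 0.0199 -> shift [-0.0022 -0.0004 -0.0003] turn -0.001
```

```bash
python3 - <<'E'
from h import *
to(.574,-.2065,.0345,0)
from bench import vision
c=vision.read_camera("side"); t=vision.read_camera("top")
a=cv2.resize(c["color"][210:300,345:435],(400,400)); b=cv2.resize(t["color"][150:220,362:432],(400,400))
cv2.imwrite("pics/s4.png",np.hstack([a,b])[:,:,::-1])
E
```

```text
t 3.02 tcp [ 0.5744 -0.2043  0.0342] yaw -0.0 j7 0.43 F [-0.3 -0.3 -0.5] gap 0.0199 -> shift [-0.0022 -0.0004 -0.0003] turn -0.001
```

View pics/s4.png

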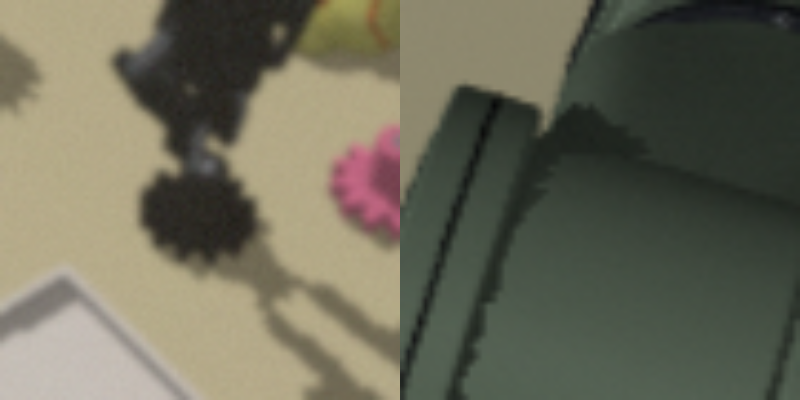

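```bash
python3 - <<'E'
from h import *
c=dict(np.load("side0.npz"))
for z in(0,.012,.017,.034,.044,.06): 
    p=proj(c,[.5744,-.2043,z])[0]; print(z,p,"crop4",(p-[345,210])*400/90)
for z in(.075,.083,.1): 
  for dx in(-.03,.03):
    p=proj(c,[.5742+dx,-.2038,z])[0]; print(z,dx,"crop3",(p-[300,150])*4)
E
```

```text
0 [387.10458308 258.44332048] crop4 [187.13148034 215.30364656]
0.012 [387.66985229 255.19676198] crop4 [189.64378796 200.87449767]
0.017 [387.90793101 253.82938431] crop4 [190.70191562 194.7972636 ]
0.034 [388.72886374 249.11445192] crop4 [194.35050553 173.84200855]
0.044 [389.2202139  246.29243902] crop4 [196.534284   161.29972899]
0.06 [390.01975766 241.7003517 ] crop4 [200.08781183 140.89045202]
0.075 -0.03 crop3 [324.46411933 371.67709945]
0.075 0.03 crop3 [399.11212969 326.67315034]
0.083 -0.03 crop3 [325.93476612 362.15442197]
0.083 0.03 crop3 [400.9353466  317.16735606]
0.1 -0.03 crop3 [329.11313636 341.57395699]
0.1 0.03 crop3 [404.87391988 296.63262595]
```

```bash
python3 - <<'E'
from h import *
from bench import vision
c=vision.read_camera("side"); d=c["depth"]
M=R.from_quat(c["rotation"]).as_matrix()
g=c["color"].mean(2)
for v in range(222,264,3):
    o=[]
    for u in range(378,405,4):
        z=d[v,u]; w=c["xyz"]+M@np.array([(u-c["cx"])/c["fx"]*z,(v-c["cy"])/c["fy"]*z,z]); o.append("%3d(%4d%5d%4d)"%(g[v,u],*(w*1000)))
    print(v,*o)
E
```

```text
222  88( 522 -204 156)  55( 532 -207 152)  40( 537 -213 154)  39( 549 -215 148)  38( 554 -222 151)  38( 577 -214 130)  38( 582 -221 134)
225  56( 515 -212 157)  47( 532 -208 143)  41( 553 -201 126)  39( 551 -215 138)  39( 557 -221 139)  37( 590 -205 107)  40( 584 -221 122)
228  42( 512 -216 153)  43( 525 -215 144)  50( 551 -205 120)  39( 551 -216 129)  37( 558 -221 129)  39( 587 -210 102)  59( 591 -217 106)
231  37( 513 -216 143)  41( 526 -216 135)  46( 553 -204 109)  36( 551 -217 121)  41( 583 -203  89)  55( 586 -211  94) 131( 670 -159   0)
234  72( 532 -201 109)  39( 528 -216 125)  41( 548 -210 107)  38( 554 -216 108)  40( 584 -203  79)  54( 585 -214  87) 155( 661 -168   1)
237 155( 605 -137   0)  58( 529 -216 114)  39( 542 -216 107)  51( 556 -216  97)  37( 584 -205  70)  69( 585 -215  78) 158( 652 -176   3)
240 161( 599 -145   0)  89( 551 -198  75)  40( 550 -210  86)  76( 558 -216  86)  54( 584 -207  62)  96( 587 -216  67) 157( 647 -182   0)
243 159( 591 -152   0)  91( 551 -200  67)  40( 551 -211  76)  79( 560 -216  75) 126( 623 -177   0) 153( 631 -184   0) 163( 640 -189   0)
246 163( 584 -161   0) 149( 592 -166   0)  64( 554 -210  63)  88( 564 -214  61)  70( 585 -209  42) 159( 623 -191   1) 163( 629 -199   4)
249 150( 578 -167  -1)  79( 576 -182  13)  56( 564 -204  40)  62( 568 -212  45)  52( 575 -218  46) 134( 618 -197  -1) 159( 623 -205   2)
252  85( 561 -183  13)  42( 569 -189  13)  42( 561 -207  35)  37( 566 -216  39)  42( 575 -220  37)  59( 602 -211  11) 158( 617 -211   1)
255  44( 562 -184   2)  35( 564 -194  10)  42( 563 -207  23)  40( 566 -217  29)  31( 578 -220  24)  43( 594 -219  12) 107( 602 -224  12)
258  46( 549 -196  11)  42( 557 -202  12)  38( 563 -209  14)  40( 567 -218  19)  36( 580 -220  12)  35( 587 -225  12)  90( 605 -224   0)
261  80( 551 -196  -1)  41( 550 -209  12)  42( 556 -216  14)  38( 564 -222  14)  41( 573 -226  11)  41( 586 -228   5)  69( 596 -232   1)
```

Depth shows the boss top at z≈45 mm and the axis near (0.572,-0.207), as expected. The fingertips, though, hang at z≈58 mm, about 40 mm higher than the TCP reading implies, so they closed above the boss. I reopen, lower part way and re-measure.

```bash
python3 -m handwheel '[[0.05,[-0.002,0,0],0],[0.05,[-0.002,0,0],0],[0.05,[-0.002,0,0],0],[0.05,[-0.002,0,0.02],0],[0.05,[-0.002,0,0.02],0]]'
cat > fd.py <<'E'
from h import *
from bench import vision
to(.574,-.2065,.0345,0)
c=vision.read_camera("side"); d=c["depth"]; M=R.from_quat(c["rotation"]).as_matrix()
v,u=np.mgrid[200:290,350:430]; z=d[200:290,350:430]
w=np.stack([(u-c["cx"])/c["fx"]*z,(v-c["cy"])/c["fy"]*z,z],-1)@M.T+c["xyz"]; g=c["color"].mean(2)[200:290,350:430]
x,y,h=w[...,0],w[...,1],w[...,2]
for lo,hi in((.50,.52),(.52,.53),(.53,.54),(.54,.55),(.55,.555),(.593,.6),(.60,.61),(.61,.62),(.62,.63)):
    m=(x>lo)&(x<hi)&(abs(y+.208)<.016)&(h>.016)&(g<110)
    if m.sum(): print(lo,m.sum(),"z low",np.sort(h[m])[:4].round(3),"y",y[m].min().round(3),y[m].max().round(3))
E
python3 fd.py
```

```text
time_s: 3.8
tcp_pos: [0.5734, -0.2059, 0.0124]
ee_rot: [0.707, 0.707, -0.001, -0.001]
contact_force: [-0.5, 0.9, 0.8]
finger_gap: 0.0497
gripper_force: 0.0
t 3.80 tcp [ 0.5734 -0.2059  0.0124] yaw -0.0 j7 0.43 F [-0.5  0.9  0.8] gap 0.0497 -> shift [-0.0006  0.0005 -0.0221] turn -0.000
0.5 181 z low [0.088 0.089 0.089 0.09 ] y -0.22 -0.195
0.52 51 z low [0.083 0.086 0.088 0.089] y -0.222 -0.202
0.53 326 z low [0.047 0.048 0.049 0.049] y -0.224 -0.192
0.54 195 z low [0.038 0.04  0.04  0.042] y -0.224 -0.193
0.55 47 z low [0.092 0.102 0.104 0.104] y -0.224 -0.195
0.593 113 z low [0.038 0.039 0.04  0.041] y -0.224 -0.196
0.6 48 z low [0.042 0.043 0.045 0.049] y -0.224 -0.196
0.61 15 z low [0.049 0.064 0.083 0.087] y -0.219 -0.208
0.62 70 z low [0.085 0.089 0.091 0.091] y -0.22 -0.204
```

Tips track about 26 mm above the TCP reading. Another 19 mm puts them just above the disc.

```bash
python3 -m handwheel '[[0.05,[0,0,0.01],0],[0.05,[0,0,0.019],0],[0.05,[0,0,0.019],0],[0.02,[0,0,0.019],0],[0.02,[0,0,0.019],0]]' 50 | sed -n '2p;4,6p'
python3 -m handwheel '[[0.02,[0,0,0],0],[0.02,[0,0,0],0]]'; python3 fd.py
```

```text
tcp_pos: [0.5746, -0.2064, -0.0044]
contact_force: [-0.6, 0.3, 1.7]
finger_gap: 0.0244
gripper_force: 49.0
time_s: 4.72
tcp_pos: [0.5745, -0.2064, -0.0044]
ee_rot: [0.707, 0.707, 0.0, 0.0]
contact_force: [-1.2, 1.2, 5.6]
finger_gap: 0.0247
gripper_force: 49.1
t 4.72 tcp [ 0.5745 -0.2064 -0.0044] yaw -0.0 j7 0.43 F [-1.2  1.2  5.6] gap 0.0247 -> shift [-0.0001 -0.0005 -0.0389] turn -0.001
0.5 86 z low [0.087 0.089 0.091 0.092] y -0.22 -0.196
0.52 122 z low [0.069 0.069 0.07  0.07 ] y -0.223 -0.194
0.53 285 z low [0.065 0.066 0.068 0.069] y -0.224 -0.192
0.54 124 z low [0.026 0.028 0.029 0.032] y -0.224 -0.192
0.55 118 z low [0.024 0.025 0.025 0.026] y -0.224 -0.195
0.593 19 z low [0.037 0.04  0.052 0.062] y -0.224 -0.206
0.6 13 z low [0.058 0.062 0.066 0.066] y -0.221 -0.213
0.61 36 z low [0.066 0.071 0.072 0.073] y -0.219 -0.209
0.62 39 z low [0.078 0.078 0.083 0.083] y -0.22 -0.212
```

Gripped: the gap is 24.7 mm at 49 N, and the gear underside is at z=0 when the TCP reads -0.0044. I lift 50 mm and stage at the -y side of the master, at yaw +49° so a gap faces its tooth.

```bash
python3 -m handwheel '[[0.02,[0,0,-0.03],0],[0.02,[0,0,-0.052],0],[0.02,[0,0,-0.052],0],[0.02,[0.06,-0.01,-0.052],-0.18],[0.02,[0.12,-0.02,-0.052],-0.36]]' | sed -n '2p;4,6p'
python3 -c "from h import *;to(.5495,-.050,.046,49)"
```

```text
tcp_pos: [0.5536, -0.0848, 0.0463]
contact_force: [1.3, 0.6, 0.0]
finger_gap: 0.0242
gripper_force: 49.3
t 5.40 tcp [ 0.5536 -0.0848  0.0463] yaw 20.9 j7 0.53 F [1.3 0.6 0. ] gap 0.0242 -> shift [0.0339 0.0085 0.0003] turn -0.491
```

```bash
python3 -m handwheel '[[0.02,[0.034,0.0085,0],-0.18],[0.02,[0.034,0.0085,0],-0.36],[0.02,[0.034,0.0085,0],-0.491],[0.02,[0.034,0.0085,0],-0.491],[0.02,[0.034,0.0085,0],-0.491]]' | sed -n '4,6p'
python3 - <<'E'
from h import *
to(.5495,-.042,.046,49)
from bench import vision
c=vision.read_camera("side"); np.savez("side5.npz",**c)
cv2.imwrite("pics/s5.png",cv2.resize(c["color"][160:250,280:400],(800,600),interpolation=2)[:,:,::-1])
d=c["depth"]; M=R.from_quat(c["rotation"]).as_matrix(); v,u=np.mgrid[160:250,280:400]; z=d[160:250,280:400]
w=np.stack([(u-c["cx"])/c["fx"]*z,(v-c["cy"])/c["fy"]*z,z],-1)@M.T+c["xyz"]; g=c["color"][160:250,280:400].mean(2)
m=(g<60)&(w[...,2]>.04)&(w[...,2]<.066); P=w[m]; P=P[abs(P[:,0]-.55)<.05]
print("gear12 disc pts",len(P),"x",np.percentile(P[:,0],[1,99]).round(4),"y",np.percentile(P[:,1],[1,99]).round(4),"z",np.percentile(P[:,2],[2,50,98]).round(4))
T=P[abs(P[:,2]-.0605)<.006]; print("x,y",np.percentile(T,[1,99],axis=0).round(4))
E
```

```text
contact_force: [-0.4, 0.5, -0.1]
finger_gap: 0.0246
gripper_force: 49.1
t 6.03 tcp [ 0.5502 -0.0514  0.0467] yaw 48.5 j7 0.79 F [-0.4  0.5 -0.1] gap 0.0246 -> shift [0.0068 0.0066 0.0007] turn -0.008
gear12 disc pts 215 x [0.5196 0.5739] y [-0.0835 -0.0294] z [0.0534 0.0625 0.0652]
x,y [[ 0.5196 -0.0836  0.0555]
 [ 0.5739 -0.0293  0.0653]]
```

View pics/s5.png

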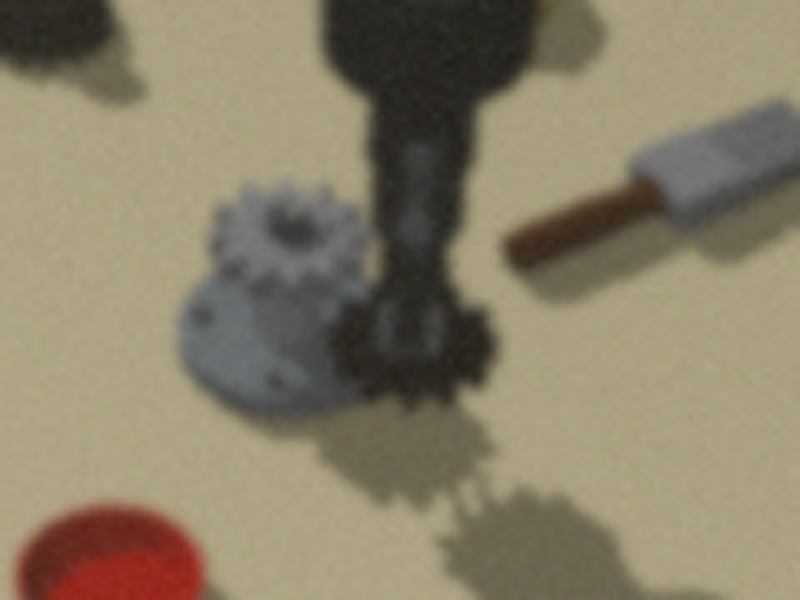

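Gear12 hangs level beside the master, disc at (415,340) and master at (290,235) in the crop. I approach to tip distance, then in small steps.

```bash
python3 -m handwheel '[[0.02,[0.004,0.004,0],-0.008],[0.02,[0.0068,0.0066,0],-0.008],[0.02,[0.0068,0.0066,0],-0.008]]' | sed -n '2p;4p'
python3 -m handwheel '[[0.02,[0.0007,0.0007,0],0],[0.02,[0.0013,0.0015,0],0],[0.02,[0.0013,0.0015,0],0]]' | sed -n '2p;4p'
python3 -c "from h import *;to(.5495,-.038,.046,49)"
```

```text
tcp_pos: [0.5496, -0.0415, 0.0471]
contact_force: [-0.2, 0.3, -1.0]
tcp_pos: [0.5496, -0.04, 0.0471]
contact_force: [0.1, -0.3, -0.7]
t 6.83 tcp [ 0.5496 -0.04    0.0471] yaw 49.2 j7 0.78 F [ 0.1 -0.3 -0.7] gap 0.0245 -> shift [0.0014 0.0014 0.0011] turn 0.003
```

```bash
for i in 1; do :; done
python3 -m handwheel '[[0.02,[0.0007,0.0007,0],0],[0.02,[0.0007,0.0007,0],0]]' | sed -n '2p;4p'
python3 -m handwheel '[[0.02,[0.0007,0.0007,0],0],[0.02,[0.0007,0.0007,0],0]]' | sed -n '2p;4p'
python3 -c "from h import *;from bench import telemetry as t;to(.5495,-.036,.046,49);print(t.observe()['ft_torque'])"
```

```text
tcp_pos: [0.5495, -0.039, 0.0471]
contact_force: [-0.3, -0.6, 0.0]
tcp_pos: [0.5495, -0.0379, 0.0471]
contact_force: [0.3, -0.4, -0.7]
t 7.33 tcp [ 0.5495 -0.0379  0.0471] yaw 49.2 j7 0.77 F [ 0.3 -0.4 -0.7] gap 0.0244 -> shift [0.0013 0.0015 0.0011] turn 0.003
[-0.02464149 -0.06444166 -0.01317009]
```

```bash
python3 -m handwheel '[[0.02,[0.0007,0.0007,0],0],[0.02,[0.0007,0.0007,0],0]]' | sed -n '2p;4p'
python3 -c "from h import *;from bench import telemetry as t;to(.5495,-.036,.046,49);print(t.observe()['ft_torque'])"
```

```text
tcp_pos: [0.5494, -0.037, 0.0471]
contact_force: [0.4, -0.2, 0.3]
t 7.58 tcp [ 0.5494 -0.037   0.0471] yaw 49.2 j7 0.77 F [ 0.4 -0.2  0.3] gap 0.0247 -> shift [0.0006 0.0008 0.0011] turn 0.003
[-0.01637772  0.00975212 -0.02922512]
```

```bash
python3 -m handwheel '[[0.02,[0.0005,0.0006,0],0],[0.02,[0.0005,0.0006,0],0]]' | sed -n '2p;4p'
python3 -m handwheel '[[0.02,[0.0005,0.0006,0],0],[0.02,[0.0005,0.0006,0],0]]' | sed -n '2p;4p'
python3 -c "from h import *;from bench import telemetry as t;to(.5495,-.036,.046,49);print(t.observe()['ft_torque'])"
```

```text
tcp_pos: [0.5494, -0.0362, 0.0471]
contact_force: [0.3, 0.6, -0.6]
tcp_pos: [0.5495, -0.0354, 0.0471]
contact_force: [0.2, -1.0, -0.8]
t 8.07 tcp [ 0.5495 -0.0354  0.0471] yaw 49.2 j7 0.77 F [ 0.2 -1.  -0.8] gap 0.0243 -> shift [-0.0004 -0.0004  0.0011] turn 0.003
[ 0.00234216 -0.0573267   0.02063731]
```

```bash
python3 - <<'E'
from h import *
from bench import vision
c=vision.read_camera("side"); np.savez("side6.npz",**c)
cv2.imwrite("pics/s6.png",cv2.resize(c["color"][170:230,295:375],(800,600),interpolation=2)[:,:,::-1])
E
```

```text
(no output)
```

View pics/s6.png

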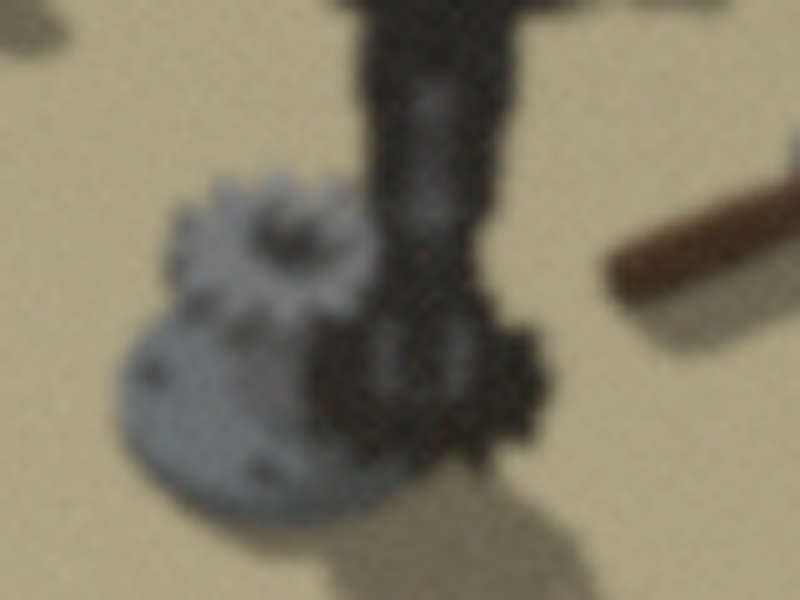

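The teeth are entering without force, at a nominal axis distance of 59.4 mm. I feel inward gently to calibrate that distance.

```bash
python3 -m handwheel '[[0.02,[0.0005,0.0006,0],0],[0.02,[0.0005,0.0006,0],0]]' | sed -n '2p;4p'
python3 -m handwheel '[[0.02,[0.0003,0.0004,0],0],[0.02,[0.0003,0.0004,0],0]]' | sed -n '2p;4p'
```

```text
tcp_pos: [0.5494, -0.0347, 0.0471]
contact_force: [-1.5, -0.2, -0.3]
tcp_pos: [0.5494, -0.0344, 0.0471]
contact_force: [-1.2, -1.1, -0.6]
```

```bash
python3 -m handwheel '[[0.02,[0.0003,0.0004,0],0],[0.02,[0.0003,0.0004,0],0]]' | sed -n '2p;4p'
```

```text
tcp_pos: [0.5495, -0.0337, 0.0471]
contact_force: [-0.1, -2.0, -0.7]
```

```bash
python3 -m handwheel '[[0.02,[0.0003,0.0004,0],0],[0.02,[0.0003,0.0004,0],0]]' | sed -n '2p;4p'
```

```text
tcp_pos: [0.5495, -0.0332, 0.0471]
contact_force: [-1.9, -0.6, -1.2]
```

```bash
python3 -m handwheel '[[0.02,[0.0003,0.0003,0],0],[0.02,[0.0003,0.0003,0],0]]' | sed -n '2p;4p'
```

```text
tcp_pos: [0.5495, -0.0327, 0.0471]
contact_force: [-0.7, -1.8, -0.2]
```

```bash
python3 -m handwheel '[[0.02,[0.0003,0.0003,0],0],[0.02,[0.0003,0.0003,0],0]]' | sed -n '2p;4p'
```

```text
tcp_pos: [0.5495, -0.0324, 0.0471]
contact_force: [-1.2, -0.6, -1.3]
```

```bash
python3 -m handwheel '[[0.02,[0.0003,0.0003,0],0],[0.02,[0.0003,0.0003,0],0]]' | sed -n '2p;4p'
```

```text
tcp_pos: [0.5495, -0.0322, 0.0471]
contact_force: [-1.4, -3.9, -0.8]
```

Bottom is felt at y=-0.0322 with about 4 N, which agrees with the measured centre. I back off 2.7 mm to about 58.7 mm and roll clockwise.

```bash
python3 -m handwheel '[[0.02,[-0.0018,-0.0020,0],0],[0.02,[-0.0018,-0.0020,0],0],[0.02,[-0.0018,-0.0020,0],0.06],[0.02,[-0.0018,-0.0020,0],0.12],[0.02,[-0.0018,-0.0020,0],0.18]]' | sed -n '2p;4p'
python3 -m handwheel '[[0.02,[0,0,0],0.08],[0.02,[0,0,0],0.16],[0.02,[0,0,0],0.24]]' | sed -n '2p;4p'
python3 -c "from h import *;from bench import telemetry as t;to(.5495,-.0349,.046,-40);print(t.observe()['ft_torque'])"
```

```text
tcp_pos: [0.5494, -0.0346, 0.0471]
contact_force: [-0.8, -1.1, -1.2]
tcp_pos: [0.5494, -0.0344, 0.047]
contact_force: [-2.1, 0.7, 0.3]
t 10.88 tcp [ 0.5494 -0.0344  0.047 ] yaw 25.0 j7 0.50 F [-2.1  0.7  0.3] gap 0.0246 -> shift [-0.0005 -0.0001  0.001 ] turn 1.134
[0.00687139 0.26325902 0.05902192]
```

```bash
python3 -m handwheel '[[0.02,[-0.0003,0,0],0.1],[0.02,[-0.0003,0,0],0.2],[0.02,[-0.0003,0,0],0.3],[0.02,[-0.0003,0,0],0.4]]' | sed -n '2p;4p'
python3 -m handwheel '[[0.02,[0,0,0],0.1],[0.02,[0,0,0],0.2],[0.02,[0,0,0],0.3],[0.02,[0,0,0],0.4]]' | sed -n '2p;4p'
python3 -m handwheel '[[0.02,[0,0,0],0.1],[0.02,[0,0,0],0.2],[0.02,[0,0,0],0.34],[0.02,[0,0,0],0.34]]' | sed -n '2p;4p'
python3 - <<'E'
from h import *
to(.5495,-.0349,.046,-40)
from bench import vision
c=vision.read_camera("side"); np.savez("side7.npz",**c); c0=dict(np.load("side6.npz"))
a,b=[cv2.resize(x["color"][170:230,295:375],(400,300),interpolation=2) for x in(c0,c)]
cv2.imwrite("pics/s7.png",np.hstack([a,b])[:,:,::-1])
E
```

```text
tcp_pos: [0.5495, -0.0348, 0.047]
contact_force: [-1.5, -0.2, -1.5]
tcp_pos: [0.5495, -0.0349, 0.0471]
contact_force: [-0.8, -0.8, -0.9]
tcp_pos: [0.5497, -0.0346, 0.047]
contact_force: [-0.7, -0.7, -0.7]
t 12.38 tcp [ 0.5497 -0.0346  0.047 ] yaw -40.1 j7 -0.22 F [-0.7 -0.7 -0.7] gap 0.0244 -> shift [-0.0003  0.      0.001 ] turn -0.002
```

View pics/s7.png

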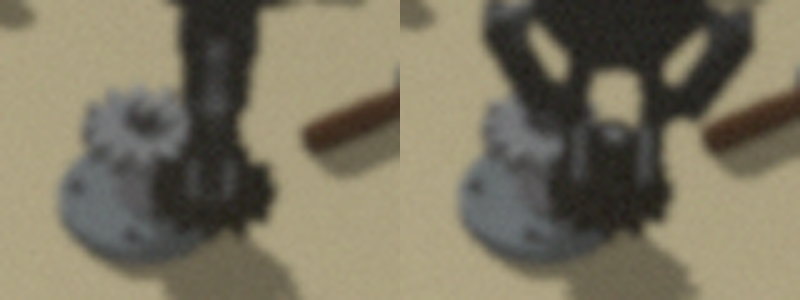

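Gear12 turned 89° in mesh with light side force. I withdraw sideways, lift a little and head to the tray, then check the pointer.

```bash
python3 -m handwheel '[[0.02,[-0.004,0.0033,0],0],[0.02,[-0.0153,0.0129,0],0],[0.02,[-0.0153,0.0129,0],0],[0.02,[-0.0153,0.0129,-0.03],0],[0.02,[-0.0153,0.0129,-0.06],0]]' | sed -n '2p;4p'
python3 -c "from h import *;to(.427,-.254,.09,-35)"
```

```text
tcp_pos: [0.5494, -0.055, 0.1078]
contact_force: [0.3, 0.2, -0.1]
t 13.05 tcp [ 0.5494 -0.055   0.1078] yaw -40.2 j7 -0.23 F [ 0.3  0.2 -0.1] gap 0.0246 -> shift [-0.231   0.0349  0.0178] turn -0.091
```

```bash
python3 -m handwheel '[[0.02,[-0.231,0.035,0],-0.09],[0.02,[-0.231,0.035,0],-0.09],[0.02,[-0.231,0.035,0],-0.09],[0.02,[-0.231,0.035,0.018],-0.09],[0.02,[-0.231,0.035,0.018],-0.09]]' | sed -n '2p;4p'
python3 - <<'E'
from h import *
to(.427,-.254,.0025,-35)
from bench import vision
c0=dict(np.load("top0.npz")); c=vision.read_camera("top"); np.savez("top8.npz",**c); ctr=(.5495,.0240)
a,b=[cv2.resize(x["color"][170:214,293:337],(300,300),interpolation=2) for x in(c0,c)]
sd=[cv2.resize(x["color"][175:220,300:345],(300,300),interpolation=2) for x in(dict(np.load("side0.npz")),vision.read_camera("side"))]
cv2.imwrite("pics/s8.png",np.vstack([np.hstack([a,b]),np.hstack(sd)])[:,:,::-1])
E
```

```text
tcp_pos: [0.425, -0.2568, 0.0886]
contact_force: [0.7, 0.5, -1.0]
t 13.68 tcp [ 0.425  -0.2568  0.0886] yaw -35.3 j7 0.24 F [ 0.7  0.5 -1. ] gap 0.0243 -> shift [0.0036 0.0001 0.0861] turn -0.006
```

View pics/s8.png

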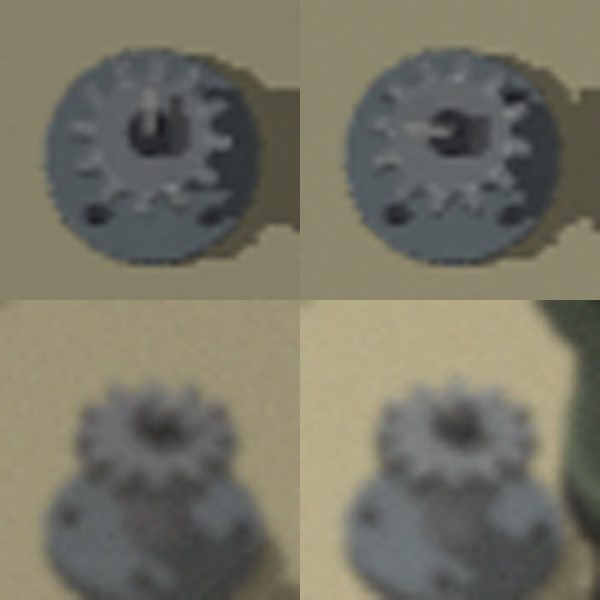

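The pointer swung from up (150,100) to left (410,128), about 88° anticlockwise and well past a sixth of a turn. Now I lower gear12 into the tray.

```bash
python3 -m handwheel '[[0.02,[0,0,0.04],0],[0.02,[0,0,0.07],0],[0.02,[0,0,0.08],0],[0.02,[0,0,0.085],0],[0.02,[0,0,0.085],0]]' | sed -n '2p;4p'
python3 -m handwheel '[[0.02,[0,0,0.002],0],[0.02,[0,0,0.002],0]]' | sed -n '2p;4p'
```

```text
tcp_pos: [0.4277, -0.2539, 0.0047]
contact_force: [0.0, -0.2, -0.4]
tcp_pos: [0.4275, -0.254, 0.0025]
contact_force: [-0.2, 0.1, -0.9]
```

```bash
python3 -m handwheel '[[0.02,[0,0,0.0015],0],[0.02,[0,0,0.0015],0]]' | sed -n '2p;4p'
```

```text
tcp_pos: [0.4273, -0.254, 0.0006]
contact_force: [0.8, -0.4, -1.1]
```

```bash
python3 -m handwheel '[[0.02,[0,0,0.001],0],[0.02,[0,0,0.001],0]]' | sed -n '2p;4p'
```

```text
tcp_pos: [0.4273, -0.254, 0.0005]
contact_force: [-4.0, 2.1, 22.8]
```

```bash
python3 -m handwheel '[[0.02,[0,0,-0.0012],0],[0.05,[0,0,-0.0012],0],[0.05,[0,0,-0.0012],0],[0.05,[0,0,-0.06],0],[0.05,[0,0,-0.12],0]]' | sed -n '2p;4,5p'
python3 -c "from h import *;to(.5866,.2557,.13,23.5)"
```

```text
tcp_pos: [0.4268, -0.2538, 0.1208]
contact_force: [1.9, 0.2, 0.5]
finger_gap: 0.05
t 15.78 tcp [ 0.4268 -0.2538  0.1208] yaw -35.1 j7 0.23 F [1.9 0.2 0.5] gap 0.0500 -> shift [ 0.5089 -0.1619 -0.0091] turn -1.022
```

```bash
python3 -m handwheel '[[0.05,[0.509,-0.162,-0.009],-1.022],[0.05,[0.509,-0.162,-0.009],-1.022],[0.05,[0.509,-0.162,-0.009],-1.022],[0.05,[0.509,-0.162,-0.009],-1.022],[0.05,[0.509,-0.162,-0.009],-1.022]]' | sed -n '2p;4p'
python3 -c "from h import *;to(.5866,.2557,.13,23.5)"
```

```text
tcp_pos: [0.521, 0.0463, 0.1249]
contact_force: [1.3, -1.0, 0.5]
t 16.40 tcp [0.521  0.0463 0.1249] yaw 19.0 j7 0.33 F [ 1.3 -1.   0.5] gap 0.0500 -> shift [ 0.1766  0.1303 -0.0051] turn -0.078
```

```bash
python3 -m handwheel '[[0.05,[0.1766,0.130,-0.005],-0.078],[0.05,[0.1766,0.130,-0.005],-0.078],[0.05,[0.1766,0.130,-0.005],-0.078],[0.05,[0.1766,0.130,-0.005],-0.078],[0.05,[0.1766,0.130,-0.005],-0.078]]' | sed -n '2p;4p'
python3 - <<'E'
from h import *
from bench import vision
to(.5866,.2557,-.0050,23.5)
def pc(c): 
    v,u=np.mgrid[0:400,0:640]; z=c["depth"]; return np.stack([(u-c["cx"])/c["fx"]*z,(v-c["cy"])/c["fy"]*z,z],-1)@R.from_quat(c["rotation"]).as_matrix().T+c["xyz"]
t=vision.read_camera("top"); s=vision.read_camera("side")
for n,c,ctr in(("top tray",t,(.427,-.254)),("side tray",s,(.427,-.254)),("side g15",s,(.5866,.2557))):
    w=pc(c); g=c["color"].mean(2); m=(g<70)&(abs(w[...,0]-ctr[0])<.05)&(abs(w[...,1]-ctr[1])<.05)&(w[...,2]<.06)&(w[...,2]>.008); P=w[m]
    print(n,m.sum(),np.percentile(P,[2,50,98],axis=0).round(4).tolist())
    B=P[P[:,2]>.035]; print(" boss",len(B),B.mean(0).round(4))
E
```

```text
tcp_pos: [0.5868, 0.2556, 0.1291]
contact_force: [-0.2, -1.5, -0.1]
t 17.02 tcp [0.5868 0.2556 0.1291] yaw 23.3 j7 0.09 F [-0.2 -1.5 -0.1] gap 0.0501 -> shift [ 1.000e-04 -1.000e-04  1.341e-01] turn -0.003
top tray 320 [[0.3986, -0.2806, 0.0108], [0.4243, -0.2505, 0.0176], [0.4528, -0.2268, 0.051]]
 boss 66 [ 0.4258 -0.2535  0.0475]
side tray 475 [[0.3976, -0.2849, 0.0096], [0.4183, -0.2645, 0.018], [0.4493, -0.2317, 0.0505]]
 boss 97 [ 0.421  -0.2596  0.0456]
side g15 196 [[0.5608, 0.2279, 0.0082], [0.5821, 0.2464, 0.014], [0.6122, 0.2742, 0.0457]]
 boss 29 [0.5841 0.2479 0.0414]
```

Gear12 lies flat in the tray, with disc top ≈17 mm and boss ≈49 mm. Next I grasp gear15.

```bash
python3 -m handwheel '[[0.05,[0,0,0.06],0],[0.05,[0,0,0.11],0],[0.05,[0,0,0.1325],0],[0.05,[0,0,0.1325],0],[0.05,[0,0,0.1325],0]]' | sed -n '2p;4p'
python3 -m handwheel '[[0.02,[0,0,0],0],[0.02,[0,0,0],0],[0.02,[0,0,0],0],[0.02,[0,0,0],0]]' 50 | sed -n '2p;4,6p'
```

```text
tcp_pos: [0.5879, 0.2527, -0.0013]
contact_force: [0.8, 0.1, -0.3]
tcp_pos: [0.5878, 0.2532, -0.0013]
contact_force: [-2.3, -1.1, 11.4]
finger_gap: 0.0245
gripper_force: 48.5
```

```bash
python3 -m handwheel '[[0.02,[0,0,-0.03],0],[0.02,[0,0,-0.06],0],[0.02,[0,0,-0.07],0]]' | sed -n '2p;4,6p'
python3 -c "from h import *;to(.4365,.3078,.07,30)"
```

```text
tcp_pos: [0.5879, 0.2534, 0.0693]
contact_force: [-0.1, -0.4, -0.6]
finger_gap: 0.0244
gripper_force: 49.3
t 18.62 tcp [0.5879 0.2534 0.0693] yaw 23.1 j7 0.10 F [-0.1 -0.4 -0.6] gap 0.0244 -> shift [ 0.1095 -0.1179 -0.001 ] turn -0.120
```

```bash
python3 -m handwheel '[[0.02,[0.1095,-0.118,0],-0.12],[0.02,[0.1095,-0.118,0],-0.12],[0.02,[0.1095,-0.118,0],-0.12],[0.02,[0.1095,-0.118,0],-0.12]]' | sed -n '2p;4p'
python3 -c "from h import *;to(.4365,.3078,.0075,30)"
```

```text
tcp_pos: [0.4333, 0.3088, 0.0672]
contact_force: [0.6, -0.8, -0.5]
t 19.12 tcp [0.4333 0.3088 0.0672] yaw 30.2 j7 0.05 F [ 0.6 -0.8 -0.5] gap 0.0239 -> shift [-0.0025  0.0024  0.0597] turn 0.004
```

```bash
python3 -m handwheel '[[0.02,[0,0,0.03],0],[0.02,[0,0,0.05],0],[0.02,[0,0,0.06],0],[0.02,[0,0,0.061],0],[0.02,[0,0,0.061],0]]' | sed -n '2p;4p'
python3 -m handwheel '[[0.02,[0,0,0.0012],0],[0.02,[0,0,0.0012],0]]' | sed -n '2p;4p'
```

```text
tcp_pos: [0.4361, 0.3075, 0.0068]
contact_force: [0.0, 0.7, -1.4]
tcp_pos: [0.4358, 0.3075, 0.0054]
contact_force: [-0.3, 0.1, -0.7]
```

```bash
python3 -m handwheel '[[0.02,[0,0,0.001],0],[0.02,[0,0,0.001],0]]' | sed -n '2p;4p'
```

```text
tcp_pos: [0.4357, 0.3075, 0.0041]
contact_force: [-0.2, 0.2, -1.5]
```

```bash
python3 -m handwheel '[[0.02,[0,0,0.0007],0],[0.02,[0,0,0.0007],0]]' | sed -n '2p;4p'
```

```text
tcp_pos: [0.4357, 0.3075, 0.0037]
contact_force: [-1.7, -1.7, 6.2]
```

Light floor contact. I release, rise and move clear.

```bash
python3 -m handwheel '[[0.05,[0,0,0],0],[0.05,[0,0,0],0],[0.05,[0,0,0],0],[0.05,[0,0,-0.06],0],[0.05,[0,0,-0.12],0]]' | sed -n '2p;4,5p'
python3 -m handwheel '[[0.05,[0.15,0.05,-0.19],0],[0.05,[0.15,0.05,-0.19],0],[0.05,[0.15,0.05,-0.19],0],[0.05,[0.15,0.05,-0.19],0],[0.05,[0.15,0.05,-0.19],0]]' | sed -n '2p'
python3 - <<'E'
from h import *
from bench import vision
c=vision.read_camera("top"); s=vision.read_camera("side"); c0=dict(np.load("top0.npz"))
def pc(c): 
    v,u=np.mgrid[0:400,0:640]; z=c["depth"]; return np.stack([(u-c["cx"])/c["fx"]*z,(v-c["cy"])/c["fy"]*z,z],-1)@R.from_quat(c["rotation"]).as_matrix().T+c["xyz"]
for ctr in((.427,-.254),(.4365,.3078)):
    w=pc(s); g=s["color"].mean(2); m=(g<70)&(abs(w[...,0]-ctr[0])<.05)&(abs(w[...,1]-ctr[1])<.05)&(w[...,2]<.06)&(w[...,2]>.008); print(m.sum(),np.percentile(w[m],[2,50,98],axis=0).round(4).tolist())
d=cv2.absdiff(c["color"],c0["color"]).max(2)
for n,(u,v) in dict(model_a=(270,118),model_b=(378,122),brush=(327,130),red=(340,242),pink=(414,152),green=(212,293)).items(): print(n,(d[v-18:v+18,u-16:u+16]>40).sum())
cv2.imwrite("pics/s9.png",c["color"][:,:,::-1])
E
```

```text
tcp_pos: [0.4354, 0.3071, 0.1248]
contact_force: [-0.1, -0.4, 1.2]
finger_gap: 0.0498
tcp_pos: [0.4032, 0.4653, 0.3158]
552 [[0.3967, -0.2848, 0.0091], [0.4192, -0.2624, 0.0179], [0.4516, -0.2298, 0.0508]]
247 [[0.406, 0.2798, 0.0101], [0.4285, 0.299, 0.0183], [0.4591, 0.3278, 0.0503]]
model_a 0
model_b 0
brush 0
red 615
pink 0
green 0
```

View pics/s9.png

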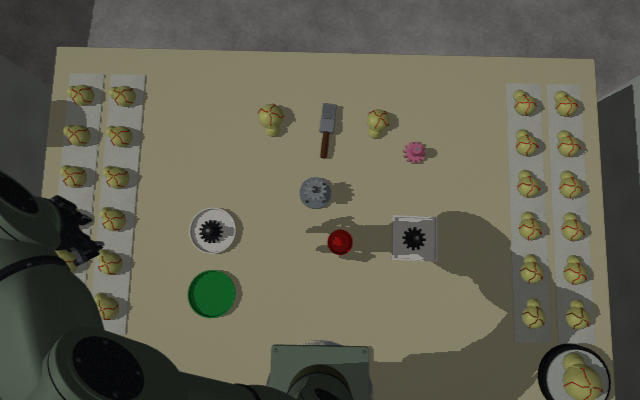

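The final picture shows gear12 flat in the tray at (414,239) and gear15 flat in the dish at (211,231). The red dish at (340,242) differs only by shadow, and nothing else has moved. I hand it in.

```bash
python3 -c "from bench import ticket; print(ticket.finish_job())"
```

```text
the job is handed in; nothing more can be done
None
```

Job handed in: gear12 meshed gently (about 4 N at most) and rolled the master about 88°, gear12 now lies flat in the square tray and gear15 flat in the round dish, boss up, and the bystanders look unmoved in the last picture.

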